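# Make up two set-up kits for the machine vice

## Robot

A 7-joint arm with a two-finger parallel gripper is mounted at the origin on the work surface. World frame = base frame: x ahead of the robot, y to its left, z up, the work surface at z = 0. Lengths are in m, angles in rad, forces in N, time in s.
With the tool pointing down it reaches from about 0.4 to 0.875 m from the base axis. Payload 19.3 kg.
Tool frame: the origin (TCP) lies at the very end of the fingers, on their centre line; the grasp point (between the pads) lies bot.pinch_z behind it (bot.pinch_z is the distance from the TCP to the grasp point, in m); z points along the fingers, y is the line along which they close (so a half turn about z gives the same grasp; the last joint's range is limited). The gripper opens to 85 mm and grips with 20 to 120 N. Pads are 22 mm wide; open, the fingers measure 114 mm over their backs; the gripper's body (76 mm by 85 mm) begins 54 mm behind the grasp point. The pads swing forward as they close: fully open they stand 13 mm farther back than shut.
Start: joints at [-1.346, 0.521, -0.036, 1.599, 0.021, 1.021, -0.113], TCP at [0.182, 0.598, 0.231] pointing down, gripper open.
Joint ranges: [-2.91, 2.91], [-0.3, 2.13], [-1.5, 1.42], [0.17, 2.43], [-1.26, 4.41], [0.16, 1.93], [-2.52, 2.52]. Speed limits (rad/s): [1.89, 1.89, 2.39, 2.39, 3.01, 3.01, 3.01].

## Interface

Orientations are given as [roll, pitch, yaw] about the fixed x, y, z axes, in that order (R = Rz(yaw) Ry(pitch) Rx(roll)).
In Python, from workcell import bot, grab_frame, ticket gives the robot as it stands.
- The arm moves only by the tool arm_command, never from a script. Its argument "commands" is a list of rows, each a list of 3 entries, a list of its own where there are three numbers: the shift along the world's x, y, z in mm, then the turn about the world's z in rad, then the gripper command: -1 is fully open, 1 is shut, values between are in proportion. In form: [[[tx, ty, tz], roll, fingers], ...]. A call has 1 to 20 rows; each row shifts and turns the commanded pose from where the row before left it; what a row does not reach is not made up. A row lasts 1/10 s, in which the tool goes at most 50 mm and 8.59 degrees, less where a joint would pass 70% of its speed; a pose out of reach is approached as far as the arm can. A call with a gripper value outside its range is refused whole. The fingers move at their own pace and stop on an object; "newtons" is the grip in N (left out, the last holds). Time passes only in rows, so rows that do not move let the fingers close. It gives the time, the measured TCP pose, the force, the opening and the grip force at its end, in the units of the state.
- bot.observe(): the state, without advancing time (a new reading comes with each control period).
- grab_frame(name): name is "side" or "top"; returns a dict with "image" (480x640x3 uint8, red, green, blue), "vertical_fov" (degrees; the focal length in pixels is half the picture's height over the tangent of half this angle, whatever the lens; pixels are square), "cx", "cy" (the principal point, pixels), "k1" (the pictures are not rectified: a ray, as slopes to the right and down, at radius r is drawn at 1 + k1 r^2 times it, then the intrinsics apply), "R" (3x3) and "t" (3): a world point X has camera coordinates R X + t. Camera axes: x right, y down, z forward; pixel columns grow to the right and rows downward; lengths in m; the calibration is good to about 2 mm. A picture is of the moment at which its call begins. There is no depth.
- ticket.job_done(): hands the job in; it is judged then, once.
The state is a dict: "clock": time; "qpos": joint angles; "qd": joint speeds; "joint_efforts": joint torques, N m; "position": TCP position; "tool_rot": TCP orientation; "force": force on the tool from outside, world axes, zero at the start; "moment": the same for the moment, N m; "grip_width": finger opening in m; "finger_force": force on a finger pad.
Only numpy, scipy, OpenCV 4.12 (cv2) and the standard library are available. Lean on these libraries where they do the work, as an engineer would, in place of code of your own. Each camera call takes 0.05 s, during which the arm holds its last target. There are 200 camera calls.

## Task

Make up the two set-up kits, each item set down gently, not dropped, in the middle of its compartment, over the white dot. Blue tray: lay the large aluminium block flat in the wide compartment and then the small aluminium block flat in the middle of it, long sides parallel and fully supported; stand the brass bush in the narrow compartment. Yellow tray: the orange clamp knob, stud up, in the wide compartment and the black bush standing in the narrow one; leave the red block and the pink filter where they are.

Things in the scene. Friction and masses are not known exactly. Their poses are not given: they have to be found in the camera images.
- tray_blue: Shallow blue kit tray, 220 (x) by 150 mm (y), fixed, yawed up to 0.2 rad. Origin: centre of underside. Floor 4 mm thick; rim and divider 4 mm thick, tops 12 mm above the table. Divider at x = +18 mm: wide compartment (124 x 142 mm) centred at x = -45 mm, y = 0, nearer the robot; narrow one (86 x 142 mm) at x = +63 mm, y = 0. A 32 mm white dot marks each centre. Left or right of the stock.
- tray_yellow: Shallow yellow kit tray of the same shape, 220 (x) by 150 mm (y), fixed, yawed up to 0.2 rad. Origin: centre of underside. Floor 4 mm thick; rim and divider 4 mm thick, tops 12 mm above the table. Divider at x = +18 mm: wide compartment (124 x 142 mm) centred at x = -45 mm, y = 0, nearer the robot; narrow one (86 x 142 mm) at x = +63 mm, y = 0. A 32 mm white dot marks each centre. Left or right of the stock.
- large_block: Large bare aluminium riser block, 84 mm (its x) by 56 mm (its y) by 30 mm high, 0.3 to 0.5 kg. Origin: centre of its underside, z up. Grasp it from above across its y. Lies among the stock between the trays.
- small_block: Small bare aluminium riser block, 48 mm (its x) by 32 mm (its y) by 28 mm high, about 0.12 kg. Origin: centre of its underside, z up. Lies among the stock between the trays.
- brass_bush: Brass-coloured plain bush (tube), 36 mm outside and 20 mm inside diameter, 40 mm high, standing upright, about 0.2 kg. Origin: centre of its underside, z up. Lies among the stock between the trays.
- black_bush: Black plain bush (tube), 36 mm outside and 20 mm inside diameter, 40 mm high, standing upright, about 0.2 kg. Origin: centre of its underside, z up. Lies among the stock between the trays.
- clamp_knob: Clamp knob standing on its orange six-lobed head (50 mm across the lobes, 24 mm high), with a steel stud of 10 mm diameter that stands up from the middle of the head to 60 mm height; about 0.09 kg. Origin: centre of its underside, z up. Grasp it by the stud. Lies among the stock between the trays.
- red_block: Reject block painted red, 60 mm (its x) by 40 mm (its y) by 30 mm high; not part of any kit, to be left where it is. Origin: centre of its underside. Lies among the stock between the trays.
- pink_filter: Round pink respirator filter, 72 mm diameter, 26 mm high; to be left where it is. Origin: centre of its underside. Lies among the stock between the trays.
Things that resemble listed ones, but are neither listed nor needed, are in the scene too. Of the things that look like the brass_bush, take the one that is farthest to the robot's right at the start.

How it is judged:
On the way, in this order (a step that is already met when the one before it is completed fails the run):
1. the large block lies in the middle of the blue tray's wide compartment (x of large_block in the frame of tray_blue between -0.06 and -0.03 m and y of large_block in the frame of tray_blue between -0.015 and 0.015 m and z of large_block in the frame of tray_blue between 0.001 and 0.007 m and angle between large_block's own z axis and vertical below 0.08 rad and linear speed of large_block below 0.02 m/s), for 0.2 s.
2. the small block rests on it, fully supported (all of step 1 and x of small_block in the frame of large_block between -0.015 and 0.015 m and y of small_block in the frame of large_block between -0.008 and 0.008 m and z of small_block in the frame of large_block between 0.027 and 0.033 m and angle between the x axis of small_block and the x axis of large_block, either way round below 0.17 rad and angle between small_block's own z axis and vertical below 0.08 rad and linear speed of small_block below 0.02 m/s), for 0.2 s.
At the end, for the whole second after the job is handed in: Blue: large block wide, brass bush narrow; yellow: knob wide, black bush narrow: flat/upright (0.08 rad), at rest, within 15 mm of the compartment's middle in tray x and y. Small block flat on large, within 15 mm along, 8 mm across, parallel within 0.17 rad (all of step 2 and x of brass_bush in the frame of tray_blue between 0.048 and 0.078 m and y of brass_bush in the frame of tray_blue between -0.015 and 0.015 m and z of brass_bush in the frame of tray_blue between 0.001 and 0.007 m and angle between each of brass_bush, clamp_knob, black_bush's own z axis and vertical below 0.08 rad and linear speed of each of brass_bush, clamp_knob, black_bush below 0.02 m/s and x of clamp_knob in the frame of tray_yellow between -0.06 and -0.03 m and y of clamp_knob in the frame of tray_yellow between -0.015 and 0.015 m and z of clamp_knob in the frame of tray_yellow between 0.001 and 0.007 m and x of black_bush in the frame of tray_yellow between 0.048 and 0.078 m and y of black_bush in the frame of tray_yellow between -0.015 and 0.015 m and z of black_bush in the frame of tray_yellow between 0.001 and 0.007 m); the robot touches nothing.
It fails at once if the red block is moved more than 20 mm (distance of red_block from where it was at the start of the episode above 0.02 m).
It fails at once if the pink filter is moved more than 20 mm (distance of pink_filter from where it was at the start of the episode above 0.02 m).
It fails at once if a kit item is dropped (falls free faster than 0.6 m/s, from about 18 mm) ((linear speed of large_block above 0.6 m/s and contact force between the fingers and large_block below 0.1 N) or (linear speed of small_block above 0.6 m/s and contact force between the fingers and small_block below 0.1 N) or (linear speed of brass_bush above 0.6 m/s and contact force between the fingers and brass_bush below 0.1 N) or (linear speed of black_bush above 0.6 m/s and contact force between the fingers and black_bush below 0.1 N) or (linear speed of clamp_knob above 0.6 m/s and contact force between the fingers and clamp_knob below 0.1 N)).
It also fails if it takes over 115 s, if anything falls off the work surface, if the arm or the gripper's body presses on something with over 40 N, if the wrist force passes 120 N, or if a joint passes its speed limit or range.

## Working session

There is one attempt and no reset: what is moved stays moved. The work goes in short steps, Python scripts to look and compute and a tool call to move; the robot and the scene stay as the last step left them, time stands still between calls to the robot, and variables do not carry over. Pictures are saved under pics/ and viewed, at most 14 in all, crops included, and the job is handed in when it is done.

Besides the shell and the picture viewer there is one more tool, called after "Request:" as name(argument=value, ...), one argument or row to a line, values as JSON. arm_command: Moves the arm, as the interface text tells. Its arguments: {"type":"object","properties":{"commands":{"type":"array"},"newtons":{"type":"number"}},"required":["commands"]}

```bash
mkdir -p pics; ls; python3 - <<'E'
from workcell import bot, grab_frame
import cv2
print(bot.pinch_z, {k:v for k,v in bot.observe().items() if k in('clock','position','tool_rot','grip_width')})
for n in('top','side'):
    f=grab_frame(n); cv2.imwrite(f'pics/{n}0.png',cv2.cvtColor(f['image'],cv2.COLOR_RGB2BGR)); print(n,{k:v for k,v in f.items() if k!='image'})
E
```

```text
pics
0.0187 {'clock': 0.0, 'position': array([0.18153359, 0.59771794, 0.23073178]), 'tool_rot': array([-3.14047790e+00,  8.14049865e-05,  2.84671975e+00]), 'grip_width': 0.08536468721719288}
top {'vertical_fov': 52.7306721080197, 'cx': 317.5700149807898, 'cy': 231.45599406729343, 'k1': -0.012840959564187442, 'R': array([[ 0.01070383, -0.99990603, -0.00856448],
       [-0.99653301, -0.00996023, -0.08259992],
       [ 0.08250685,  0.00941892, -0.99654599]]), 't': array([-0.01781502,  0.53262337,  0.8551289 ])}
side {'vertical_fov': 57.90787173035412, 'cx': 316.8444641704095, 'cy': 236.65187903215343, 'k1': -0.03745363943759851, 'R': array([[-0.81751228, -0.57566711,  0.01676461],
       [-0.43378825,  0.59635884, -0.67541387],
       [ 0.37881583, -0.55943142, -0.7372483 ]]), 't': array([0.42168041, 0.24087663, 0.61852028])}
```

View pics/top0.png

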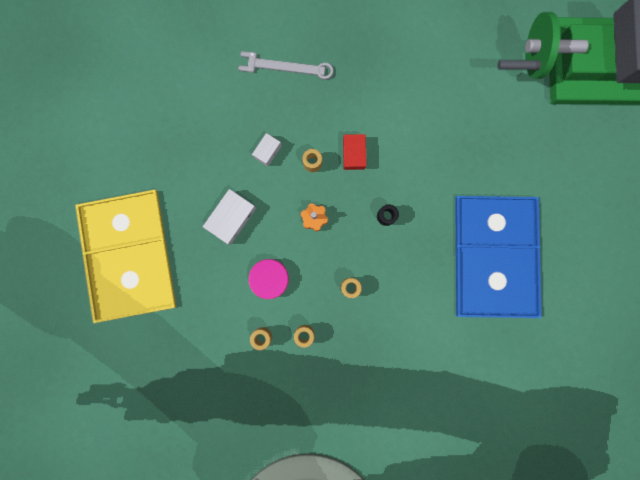

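View pics/side0.png

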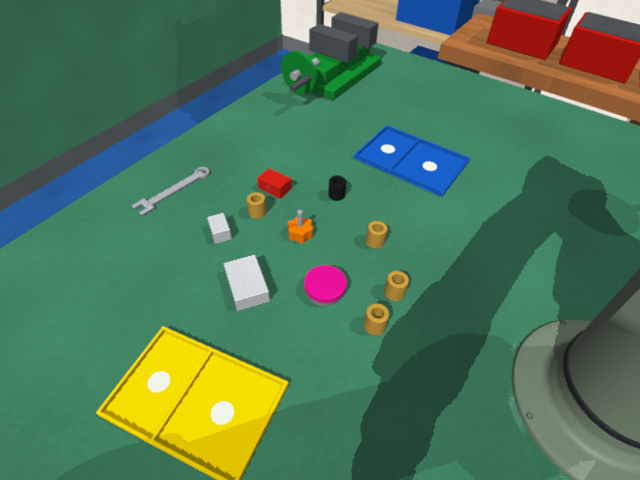

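Brass look-alikes in the top picture are at (312,159), (351,288), (260,340) and (304,337). Image right is the robot's right (−y), so the one to take is at (351,288). Next I fit the model silhouettes in both cameras.

```bash
cat > vis.py <<'E'
import numpy as np, cv2
from scipy.optimize import minimize
from workcell import grab_frame
class Cam:
    def __init__(s,name):
        f=grab_frame(name); s.name=name; s.img=f['image']; fl=240/np.tan(np.radians(f['vertical_fov'])/2)
        s.K=np.array([[fl,0,f['cx']],[0,fl,f['cy']],[0,0,1.]]); s.d=np.array([f['k1'],0,0,0.])
        s.R=np.array(f['R']); s.t=np.array(f['t']); s.hsv=cv2.cvtColor(s.img,cv2.COLOR_RGB2HSV)
    def proj(s,P): return cv2.projectPoints(np.array(P,float).reshape(-1,3),cv2.Rodrigues(s.R)[0],s.t,s.K,s.d)[0][:,0]
    def back(s,uv,z):
        q=cv2.undistortPoints(np.array([[uv]],float),s.K,s.d)[0,0]
        r=s.R.T@np.array([*q,1]); c=-s.R.T@s.t; return c+r*(z-c[2])/r[2]
def cyl(r,z0,z1,n=48):
    a=np.linspace(0,2*np.pi,n,endpoint=False); return np.array([[r*np.cos(t),r*np.sin(t),z] for z in(z0,z1) for t in a])
def box(a,b,h): return np.array([[x*a/2,y*b/2,z] for x in(-1,1) for y in(-1,1) for z in(0,h)])
MODEL={'large':[box(.084,.056,.03)],'small':[box(.048,.032,.028)],'bush':[cyl(.018,0,.04)],'red':[box(.06,.04,.03)],
 'pink':[cyl(.036,0,.026)],'knob':[cyl(.0235,0,.024),cyl(.005,.024,.06)],'tray':[box(.22,.15,.012)]}
def mask(c,kind):
    H,S,V=[c.hsv[...,i].astype(int) for i in range(3)]
    m={'blue':(H>100)&(H<130)&(S>130)&(V>60),'yellow':(H>22)&(H<33)&(S>130)&(V>90),'brass':(H>12)&(H<24)&(S>90)&(V>60),
     'orange':((H<12)&(S>150)&(V>100)),'red':((H<6)|(H>174))&(S>150),'pink':(H>150)&(H<172)&(S>120),
     'grey':(S<70)&(V>60),'black':(V<48)&(S<150)}[kind]
    return m.astype(np.uint8)
def blob(m,uv,fill=True,rad=25):
    """component nearest uv, outer contour filled"""
    m=cv2.morphologyEx(m,cv2.MORPH_CLOSE,np.ones((3,3)))
    cs,_=cv2.findContours(m,cv2.RETR_EXTERNAL,cv2.CHAIN_APPROX_NONE)
    cs=[c for c in cs if cv2.contourArea(c)>25 or len(c)>30]
    k=max(cs,key=lambda c:cv2.pointPolygonTest(c,tuple(map(float,uv)),True))
    o=np.zeros_like(m); cv2.drawContours(o,[k],-1,1,-1); return o
def fit(obs,model,p0,z=0.,sym=False):
    """obs: list of (cam,mask); p0=(x,y,yaw) -> pose, IoUs"""
    S=4
    def ren(c,p):
        ca,sa=np.cos(p[2]),np.sin(p[2]); o=np.zeros((480*S,640*S),np.uint8)
        for M in MODEL[model]:
            P=np.c_[M[:,0]*ca-M[:,1]*sa+p[0],M[:,0]*sa+M[:,1]*ca+p[1],M[:,2]+z]
            h=cv2.convexHull(((c.proj(P)+.5)*S).astype(np.float32)); cv2.fillPoly(o,[np.round(h*16).astype(np.int32)],1,shift=4)
        return o
    big=[]
    for c,m in obs:
        ys,xs=np.nonzero(m); a,b,d,e=[max(0,v) for v in(ys.min()-15,ys.max()+16,xs.min()-15,xs.max()+16)]
        sl=(slice(a*S,b*S),slice(d*S,e*S)); big.append((c,sl,cv2.resize(m,None,fx=S,fy=S,interpolation=cv2.INTER_NEAREST)[sl]))
    def ious(p): 
        r=[]
        for c,sl,m in big:
            q=ren(c,p)[sl]; r.append((m&q).sum()/max(1,(m|q).sum()))
        return r
    f=lambda v:-np.mean(ious([p0[0]+v[0]*.01,p0[1]+v[1]*.01,p0[2]+(0 if sym else v[2]*.2)]))
    n=2 if sym else 3
    r=minimize(f,np.zeros(n),method='Nelder-Mead',options=dict(initial_simplex=np.vstack([np.zeros(n),np.eye(n)*.6]),xatol=.01,fatol=1e-4,maxiter=150))
    v=np.r_[r.x,0][:3]; p=[p0[0]+v[0]*.01,p0[1]+v[1]*.01,p0[2]+v[2]*.2]
    return np.array(p),np.round(ious(p),3)
E
cat > m1.py <<'E'
from vis import *
import json
T=Cam('top');S=Cam('side')
L=[('large','large','grey',(230,216),(245,280),[-.6,-.9,-.3]),('small','small','grey',(267,149),(219,228),[-.6,-.9,-.3]),
('brass','bush','brass',(351,288),(377,235),[0]),('black','bush','black',(388,215),(337,188),[0]),('knob','knob','orange',(314,217),(299,230),[0]),
('red','red','red',(355,152),(274,184),[0]),('pink','pink','pink',(268,279),(326,285),[0]),
('brassB','bush','brass',(312,159),(257,205),[0]),('brassC','bush','brass',(260,340),(377,319),[0]),('brassD','bush','brass',(304,337),(397,286),[0]),
('tray_blue','tray','blue',(480,260),(430,150),[0]),('tray_yellow','tray','yellow',(110,290),(250,380),[.13])]
out={};ov=[T.img.copy(),S.img.copy()]
for n,mod,col,tu,su,yaws in L:
    p=T.back(tu,.02)
    if mod=='tray': p=T.back((498,258) if 'blue' in n else (125,256),.01)
    obs=[]
    for c,u,o in((T,tu,ov[0]),(S,su,ov[1])):
        try:
            m=mask(c,col)
            if n=='knob': m|=mask(c,'grey')
            m=blob(m,u); obs.append((c,m)); cs,_=cv2.findContours(m,0,2); cv2.drawContours(o,cs,-1,(255,0,255),1)
        except Exception as e: print(n,c.name,e)
    best=max((fit(obs[:1] if mod=='tray' else obs,mod,[p[0],p[1],y],sym=mod in('bush','pink','knob')) for y in yaws),key=lambda r:r[1].mean())
    each=[fit([o],mod,best[0],sym=mod in('bush','pink','knob'))[0] for o in obs]
    out[n]=best[0].tolist(); print(n,best[0].round(4),best[1],[ (e[:2]*1000).round(0).tolist()+[round(e[2],2)] for e in each])
for t,us in (('blue',((497,222),(498,281))),('yellow',((121,222),(130,280)))):
    D=[]
    for u in us:
        D.append(T.back(cv2.moments(blob(mask(T,'grey'),u),True) and (lambda M:(M['m10']/M['m00'],M['m01']/M['m00']))(cv2.moments(blob(mask(T,'grey'),u),True)),.004))
    d=D[0]-D[1]; print(t,'dots narrow/wide',D[0][:2].round(4),D[1][:2].round(4),np.linalg.norm(d).round(4),'yaw',np.arctan2(d[1],d[0]).round(3))
    out['dots_'+t]=[D[0][:2].tolist(),D[1][:2].tolist(),float(np.arctan2(d[1],d[0]))]
json.dump(out,open('poses.json','w'))
a=cv2.resize(ov[0][120:360,190:450],None,fx=1.5,fy=1.5);b=cv2.resize(ov[1][150:350,190:430],None,fx=1.7,fy=1.7)
h=max(a.shape[0],b.shape[0]);o=np.zeros((h,a.shape[1]+b.shape[1],3),np.uint8);o[:a.shape[0],:a.shape[1]]=a;o[:b.shape[0],a.shape[1]:]=b
cv2.imwrite('pics/seg.png',o[...,::-1])
E
time python3 m1.py
```

```text
large [ 0.5595  0.1488 -0.5861] [0.949 0.956] [[559.0, 150.0, np.float64(-0.59)], [560.0, 148.0, np.float64(-0.59)]]
small [ 0.6857  0.0834 -0.5567] [0.931 0.919] [[685.0, 85.0, np.float64(-0.55)], [686.0, 82.0, np.float64(-0.55)]]
brass [ 0.4331 -0.0724  0.    ] [0.911 0.874] [[433.0, -72.0, np.float64(0.0)], [434.0, -75.0, np.float64(0.0)]]
black [ 0.5631 -0.1379  0.    ] [0.802 0.831] [[564.0, -138.0, np.float64(0.0)], [566.0, -142.0, np.float64(0.0)]]
knob [ 0.5602 -0.0064  0.    ] [0.    0.131] [[560.0, -6.0, np.float64(0.0)], [560.0, -6.0, np.float64(0.0)]]
red [ 0.683  -0.0787  0.0202] [0.904 0.894] [[682.0, -78.0, np.float64(0.03)], [683.0, -81.0, np.float64(0.02)]]
pink [0.4469 0.0752 0.    ] [0.937 0.838] [[447.0, 76.0, np.float64(0.0)], [452.0, 67.0, np.float64(0.0)]]
brassB [ 0.6641 -0.0008  0.    ] [0.884 0.86 ] [[664.0, -1.0, np.float64(0.0)], [666.0, -4.0, np.float64(0.0)]]
brassC [0.3416 0.0865 0.    ] [0.883 0.897] [[342.0, 87.0, np.float64(0.0)], [342.0, 85.0, np.float64(0.0)]]
brassD [0.347  0.0102 0.    ] [0.9   0.894] [[347.0, 10.0, np.float64(0.0)], [347.0, 8.0, np.float64(0.0)]]
tray_blue [ 0.4925 -0.3422 -0.0073] [0.991] [[492.0, -342.0, np.float64(-0.01)], [493.0, -344.0, np.float64(-0.01)]]
tray_yellow [0.4863 0.343  0.2035] [0.985] [[486.0, 343.0, np.float64(0.2)], [488.0, 341.0, np.float64(0.2)]]
blue dots narrow/wide [ 0.555  -0.3424] [ 0.4472 -0.3417] 0.1078 yaw -0.006
yellow dots narrow/wide [0.5482 0.355 ] [0.4422 0.3338] 0.1081 yaw 0.198
real	0m1.702s
user	0m1.598s
sys	0m0.278s
```

View pics/seg.png

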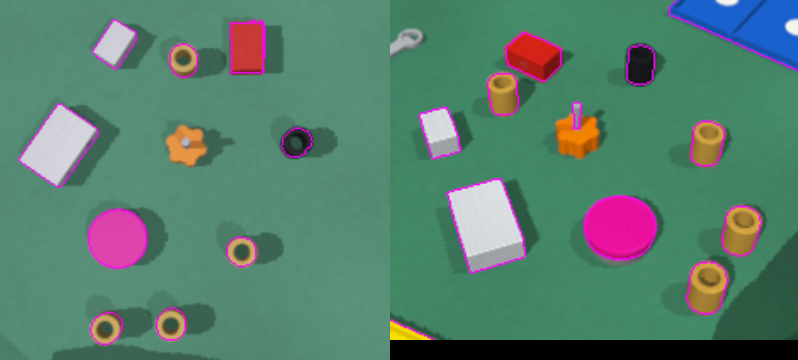

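The crop confirms the masks sit on the objects, and the brass bush I chose is the ring right of the pink filter (crop 241,251 and side 708,143). Top and side fits agree within about 3 mm. The dot spacing comes out at 107.8 and 108.1 mm against a nominal 108 mm. I'm moving to the large block.

Request:
arm_command(
  commands=[
    [[27,-32,-7],-0.021,-1],
    [[27,-32,-7],-0.021,-1],
    [[27,-32,-7],-0.021,-1],
    [[27,-32,-7],-0.021,-1],
    [[27,-32,-7],-0.021,-1],
    [[27,-32,-7],-0.021,-1],
    [[27,-32,-7],-0.021,-1],
    [[27,-32,-7],-0.021,-1],
    [[27,-32,-7],-0.021,-1],
    [[27,-32,-7],-0.021,-1],
    [[27,-32,-7],-0.021,-1],
    [[27,-32,-7],-0.021,-1],
    [[27,-32,-7],-0.021,-1],
    [[27,-32,-7],-0.021,-1],
    [[0,0,0],0,-1],
    [[0,0,0],0,-1],
  ],
  newtons=60,
)

```text
clock: 1.8
position: [0.5597, 0.1492, 0.1328]
tool_rot: [-3.141, -0.0, 2.551]
force: [-0.9, 0.6, 0.6]
grip_width: 0.0854
finger_force: 0.0
```

```bash
python3 - <<'E'
from vis import *
from workcell import bot
import json
o=bot.observe(); print(o['qpos'].round(2),o['force'].round(2))
T=Cam('top');S=Cam('side')
P=json.load(open('poses.json'))
for c in(S,):
    H,s,V=[c.hsv[...,i] for i in range(3)]
    u=c.proj([[.56,-.006,.015]])[0].astype(int); print(u,c.hsv[u[1],u[0]])
    m=((H<18)&(s>170)&(V>90)).astype(np.uint8); m=blob(m,tuple(u))
    ys,xs=np.nonzero(m); print('head px',len(xs),xs.min(),xs.max(),ys.min(),ys.max())
    MODEL['head']=[cyl(.0235,0,.024)]
    print(fit([(c,m)],'head',[.56,-.006,0],sym=True))
E
```

```text
[-0.43  0.58  0.09  1.81 -0.07  0.76  0.68] [-0.86  0.57  0.55]
[299 228] [ 16 255 247]
head px 465 288 312 217 242
(array([ 0.56026331, -0.00656342,  0.        ]), array([0.801]))
```

Request:
arm_command(
  commands=[
    [[0,0,-20],0,-1],
    [[0,0,-20],0,-1],
    [[0,0,-20],0,-1],
    [[0,0,-20],0,-1],
    [[0,0,-15],0,-1],
    [[0,0,-12],0,-1],
    [[0,0,-10],0,-1],
    [[0,0,-8],0,-1],
    [[0,0,-7],0,-1],
    [[0,0,0],0,-1],
    [[0,0,0],0,1],
    [[0,0,0],0,1],
    [[0,0,0],0,1],
    [[0,0,0],0,1],
    [[0,0,0],0,1],
    [[0,0,0],0,1],
    [[0,0,0],0,1],
    [[0,0,0],0,1],
  ],
  newtons=60,
)

```text
clock: 3.7
position: [0.5598, 0.1499, 0.002]
tool_rot: [3.141, 0.0, 2.553]
force: [-2.7, -0.1, 8.2]
grip_width: 0.0553
finger_force: 64.4
```

Request:
arm_command(
  commands=[
    [[0,0,5],0,1],
    [[0,0,10],0,1],
    [[0,0,20],0,1],
    [[0,0,20],0,1],
    [[0,0,20],0,1],
    [[0,0,20],0,1],
    [[0,0,20],0,1],
    [[0,0,15],0,1],
    [[0,0,0],0,1],
    [[0,0,0],0,1],
  ],
)

```text
clock: 4.7
position: [0.5595, 0.1501, 0.1314]
tool_rot: [3.141, 0.0, 2.553]
force: [-0.0, 0.1, -4.7]
grip_width: 0.0551
finger_force: 64.9
```

Request:
arm_command(
  commands=[
    [[-3,-13,0],-0.1,1],
    [[-6,-26,0],-0.136,1],
    [[-6,-26,0],-0.136,1],
    [[-6,-26,0],-0.136,1],
    [[-6,-26,0],-0.136,1],
    [[-6,-26,0],-0.136,1],
    [[-6,-26,0],-0.136,1],
    [[-6,-26,0],-0.136,1],
    [[-6,-26,0],-0.136,1],
    [[-6,-26,0],-0.136,1],
    [[-6,-26,0],-0.136,1],
    [[-6,-26,0],-0.136,1],
    [[-6,-26,0],-0.136,1],
    [[-6,-26,0],-0.136,1],
    [[-6,-26,0],-0.136,1],
    [[-6,-26,0],-0.136,1],
    [[-6,-26,0],-0.136,1],
    [[-6,-26,0],-0.136,1],
    [[-6,-26,0],-0.136,1],
    [[-2,-13,0],0,1],
  ],
)

```text
clock: 6.7
position: [0.4453, -0.3458, 0.1304]
tool_rot: [3.141, 0.002, -0.001]
force: [0.1, 0.7, -4.0]
grip_width: 0.055
finger_force: 64.8
```

```bash
cat > q.py <<'E'
from workcell import bot
import numpy as np
o=bot.observe(); print(*[f"{k} {np.round(o[k],4).tolist()}" for k in('clock','position','tool_rot','qpos','force','grip_width','finger_force')],sep='\n')
E
python3 q.py; python3 - <<'E'
from vis import *
for n in('top','side'):
    c=Cam(n); cv2.imwrite(f'pics/held_{n}.png',c.img[...,::-1])
E
```

```text
clock 6.7
position [0.4453, -0.3458, 0.1304]
tool_rot [3.1407, 0.0021, -0.0008]
qpos [0.05, 0.695, 0.7521, 1.8781, -0.6345, 0.8257, -0.4351]
force [0.0826, 0.7421, -4.0487]
grip_width 0.055
finger_force 64.7654
```

View pics/held_side.png

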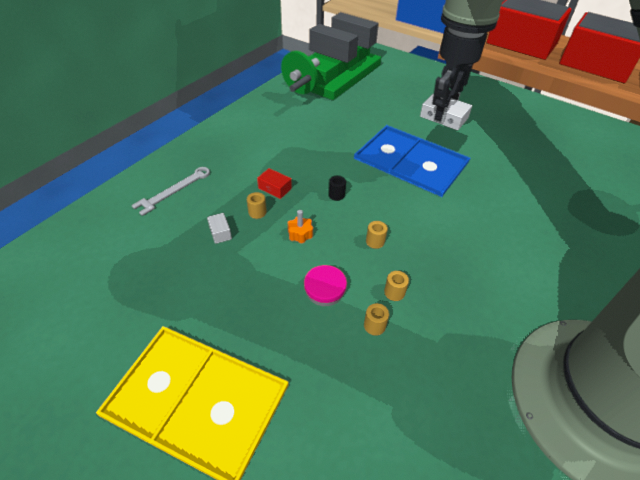

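The block hangs level, seen at (445,112). Next I lower it over the dot.

Request:
arm_command(
  commands=[
    [[2,4,-10],-0.006,1],
    [[0,0,-20],0,1],
    [[0,0,-20],0,1],
    [[0,0,-20],0,1],
    [[0,0,-15],0,1],
    [[0,0,-12],0,1],
    [[0,0,-10],0,1],
    [[0,0,-8],0,1],
    [[0,0,0],0,1],
    [[0,0,0],0,1],
  ],
)

```text
clock: 7.8
position: [0.4487, -0.3402, 0.0166]
tool_rot: [3.141, -0.0, -0.001]
force: [0.2, -0.5, -3.9]
grip_width: 0.0548
finger_force: 64.7
```

Request:
arm_command(
  commands=[
    [[-1.5,-1.5,-4],0,1],
    [[0,0,-3],0,1],
    [[0,0,-2],0,1],
    [[0,0,-1],0,1],
    [[0,0,0],0,1],
    [[0,0,0],0,1],
  ],
)

```text
clock: 8.4
position: [0.4471, -0.3415, 0.0063]
tool_rot: [3.142, -0.0, -0.001]
force: [0.1, -0.6, -3.9]
grip_width: 0.0548
finger_force: 65.0
```

Request:
arm_command(
  commands=[
    [[0,0,-0.5],0,1],
    [[0,0,-0.5],0,1],
    [[0,0,0],0,1],
  ],
)

```text
clock: 8.7
position: [0.4472, -0.3415, 0.006]
tool_rot: [-3.141, -0.001, -0.001]
force: [-3.4, 3.5, 13.5]
grip_width: 0.0549
finger_force: 67.0
```

Request:
arm_command(
  commands=[
    [[0,0,0],0,0],
    [[0,0,0],0,-1],
    [[0,0,0],0,-1],
    [[0,0,0],0,-1],
    [[0,0,0],0,-1],
    [[0,0,0],0,-1],
    [[0,0,10],0,-1],
    [[0,0,20],0,-1],
    [[0,0,30],0,-1],
    [[0,0,30],0,-1],
    [[0,0,30],0,-1],
    [[0,0,10],0,-1],
    [[0,0,0],0,-1],
  ],
)

```text
clock: 10.0
position: [0.4477, -0.3417, 0.1368]
tool_rot: [3.141, -0.002, -0.001]
force: [-0.1, 0.5, -0.7]
grip_width: 0.0851
finger_force: 0.0
```

Request:
arm_command(
  commands=[
    [[12.5,22.4,0],0.136,-1],
    [[12.5,22.4,0],0.136,-1],
    [[12.5,22.4,0],0.136,-1],
    [[12.5,22.4,0],0.136,-1],
    [[12.5,22.4,0],0.136,-1],
    [[12.5,22.4,0],0.136,-1],
    [[12.5,22.4,0],0.136,-1],
    [[12.5,22.4,0],0.136,-1],
    [[12.5,22.4,0],0.136,-1],
    [[12.5,22.4,0],0.136,-1],
    [[12.5,22.4,0],0.136,-1],
    [[12.5,22.4,0],0.136,-1],
    [[12.5,22.4,0],0.136,-1],
    [[12.5,22.4,0],0.136,-1],
    [[12.5,22.4,0],0.136,-1],
    [[12.5,22.4,0],0.136,-1],
    [[12.5,22.4,0],0.136,-1],
    [[12.5,22.4,0],0.136,-1],
    [[12.5,22.4,0],0.136,-1],
    [[0,0,0],0,-1],
  ],
)

```text
clock: 12.0
position: [0.6847, 0.0882, 0.1335]
tool_rot: [3.14, -0.003, 2.591]
force: [0.2, 0.7, 0.0]
grip_width: 0.0856
finger_force: 0.0
```

```bash
python3 q.py; python3 - <<'E'
from vis import *
T=Cam('top'); S=Cam('side')
for c,u in((T,(498,281)),(S,(430,150))):
    m=mask(c,'grey'); uv=c.proj([[.447,-.342,.034]])[0]; b=blob(m,tuple(uv)); print(c.name,uv.round(),b.sum(),fit([(c,b)],'large',[.447,-.342,0],z=.004))
E
```

```text
clock 12.0
position [0.6847, 0.0882, 0.1335]
tool_rot [3.1402, -0.0028, 2.5911]
qpos [-0.2657, 0.7321, 0.0876, 1.4934, -0.0772, 0.9205, 0.8666]
force [0.161, 0.713, 0.0282]
grip_width 0.0856
finger_force 0.0
top [503. 281.] 1769 (array([ 0.44713657, -0.34084645, -0.02071416]), array([0.968]))
side [432. 155.] 1028 (array([ 0.44684463, -0.3426434 ,  0.00679961]), array([0.953]))
```

Request:
arm_command(
  commands=[
    [[0.5,-3.5,-10],-0.005,-1],
    [[0,0,-20],0,-1],
    [[0,0,-20],0,-1],
    [[0,0,-20],0,-1],
    [[0,0,-20],0,-1],
    [[0,0,-15],0,-1],
    [[0,0,-12],0,-1],
    [[0,0,-8],0,-1],
    [[0,0,-6],0,-1],
    [[0,0,0],0,-1],
    [[0,0,0],0,-1],
  ],
  newtons=40,
)

```text
clock: 13.2
position: [0.6854, 0.0806, 0.0047]
tool_rot: [3.141, 0.0, 2.578]
force: [0.7, -0.0, -0.4]
grip_width: 0.0855
finger_force: 0.0
```

Request:
arm_command(
  commands=[
    [[0,2.8,-1],0.006,-1],
    [[0,0,0],0,-1],
    [[0,0,0],0,1],
    [[0,0,0],0,1],
    [[0,0,0],0,1],
    [[0,0,0],0,1],
    [[0,0,0],0,1],
    [[0,0,0],0,1],
    [[0,0,0],0,1],
    [[0,0,0],0,1],
    [[0,0,0],0,1],
  ],
)

```text
clock: 14.3
position: [0.6852, 0.0834, 0.0035]
tool_rot: [3.141, 0.0, 2.584]
force: [-0.4, 0.3, 6.3]
grip_width: 0.0312
finger_force: 40.5
```

Request:
arm_command(
  commands=[
    [[0,0,5],0,1],
    [[0,0,10],0,1],
    [[0,0,20],0,1],
    [[0,0,20],0,1],
    [[0,0,20],0,1],
    [[0,0,20],0,1],
    [[0,0,20],0,1],
    [[0,0,20],0,1],
    [[0,0,0],0,1],
    [[0,0,0],0,1],
  ],
)

```text
clock: 15.3
position: [0.6851, 0.0835, 0.1388]
tool_rot: [3.141, 0.0, 2.584]
force: [0.2, -0.7, -1.6]
grip_width: 0.0312
finger_force: 39.9
```

Request:
arm_command(
  commands=[
    [[-12.5,-22.4,0],-0.1363,1],
    [[-12.5,-22.4,0],-0.1363,1],
    [[-12.5,-22.4,0],-0.1363,1],
    [[-12.5,-22.4,0],-0.1363,1],
    [[-12.5,-22.4,0],-0.1363,1],
    [[-12.5,-22.4,0],-0.1363,1],
    [[-12.5,-22.4,0],-0.1363,1],
    [[-12.5,-22.4,0],-0.1363,1],
    [[-12.5,-22.4,0],-0.1363,1],
    [[-12.5,-22.4,0],-0.1363,1],
    [[-12.5,-22.4,0],-0.1363,1],
    [[-12.5,-22.4,0],-0.1363,1],
    [[-12.5,-22.4,0],-0.1363,1],
    [[-12.5,-22.4,0],-0.1363,1],
    [[-12.5,-22.4,0],-0.1363,1],
    [[-12.5,-22.4,0],-0.1363,1],
    [[-12.5,-22.4,0],-0.1363,1],
    [[-12.5,-22.4,0],-0.1363,1],
    [[-12.5,-22.4,0],-0.1363,1],
    [[0,0,0],0,1],
  ],
)

```text
clock: 17.3
position: [0.4451, -0.3448, 0.1378]
tool_rot: [3.14, 0.002, -0.015]
force: [-0.0, -0.1, -0.2]
grip_width: 0.0315
finger_force: 39.9
```

Request:
arm_command(
  commands=[
    [[0,0,0],0,1],
    [[0,0,0],0,1],
    [[0,0,0],0,1],
  ],
)

```text
clock: 17.6
position: [0.448, -0.3413, 0.1381]
tool_rot: [-3.141, 0.0, -0.004]
force: [1.1, 0.7, -2.1]
grip_width: 0.0312
finger_force: 39.9
```

Request:
arm_command(
  commands=[
    [[-1,0,-10],-0.003,1],
    [[0,0,-20],0,1],
    [[0,0,-20],0,1],
    [[0,0,-18],0,1],
    [[0,0,-14],0,1],
    [[0,0,-10],0,1],
    [[0,0,-4],0,1],
    [[0,0,0],0,1],
    [[0,0,-2],0,1],
    [[0,0,-1],0,1],
    [[0,0,0],0,1],
    [[0,0,0],0,1],
  ],
)

```text
clock: 18.8
position: [0.4467, -0.3422, 0.0395]
tool_rot: [3.141, -0.0, -0.009]
force: [0.4, -0.1, -1.7]
grip_width: 0.0315
finger_force: 40.0
```

Request:
arm_command(
  commands=[
    [[0,0,-1],0,1],
    [[0,0,-0.7],0,1],
    [[0,0,0],0,1],
    [[0,0,0],0,1],
  ],
)

```text
clock: 19.2
position: [0.4466, -0.3422, 0.0376]
tool_rot: [-3.142, 0.0, -0.009]
force: [0.7, -0.0, -2.3]
grip_width: 0.0311
finger_force: 40.0
```

Request:
arm_command(
  commands=[
    [[0,0,-0.5],0,1],
    [[0,0,-0.4],0,1],
    [[0,0,0],0,1],
  ],
)

```text
clock: 19.5
position: [0.4466, -0.3423, 0.0374]
tool_rot: [-3.141, -0.001, -0.009]
force: [-3.2, 3.4, 17.1]
grip_width: 0.0314
finger_force: 42.3
```

Request:
arm_command(
  commands=[
    [[0,0,0],0,0],
    [[0,0,0],0,-1],
    [[0,0,0],0,-1],
    [[0,0,0],0,-1],
    [[0,0,0],0,-1],
    [[0,0,0],0,-1],
    [[0,0,10],0,-1],
    [[0,0,20],0,-1],
    [[0,0,30],0,-1],
    [[0,0,30],0,-1],
    [[0,0,10],0,-1],
    [[0,0,0],0,-1],
  ],
)

```text
clock: 20.7
position: [0.4472, -0.3424, 0.1382]
tool_rot: [3.141, -0.002, -0.009]
force: [0.3, 0.1, 0.0]
grip_width: 0.0853
finger_force: 0.0
```

Request:
arm_command(
  commands=[
    [[-1,30,0],0,-1],
    [[-1,30,0],0,-1],
    [[-1,30,0],0,-1],
    [[-1,30,0],0,-1],
    [[-2,30,0],0,-1],
    [[-2,30,0],0,-1],
    [[-2,30,0],0,-1],
    [[-2,30,0],0,-1],
    [[-2,30,0],0,-1],
    [[0,0,0],0,-1],
    [[0,0,0],0,-1],
    [[0,0,0],0,-1],
  ],
)

```text
clock: 21.9
position: [0.4325, -0.073, 0.1364]
tool_rot: [3.141, 0.0, -0.01]
force: [-0.5, -0.9, 0.6]
grip_width: 0.0853
finger_force: 0.0
```

```bash
python3 q.py; python3 - <<'E'
from vis import *
T=Cam('top'); S=Cam('side')
for c in(T,S):
    m=mask(c,'grey'); uv=c.proj([[.447,-.342,.062]])[0]; b=blob(m,tuple(uv)); print(c.name,uv.round(),b.sum())
    a,d=int(uv[1])-50,int(uv[0])-60
    cv2.imwrite(f'pics/stack_{c.name}.png',cv2.resize(c.img[a:a+100,d:d+120,::-1],None,fx=3,fy=3))
a=cv2.imread('pics/stack_top.png');b=cv2.imread('pics/stack_side.png');cv2.imwrite('pics/stack.png',np.hstack([a,b]))
E
```

```text
clock 21.9
position [0.4325, -0.073, 0.1364]
tool_rot [3.1411, 0.0004, -0.0098]
qpos [-0.5956, 0.5363, 0.8456, 2.1885, -0.6476, 0.6854, -0.8761]
force [-0.457, -0.8654, 0.6281]
grip_width 0.0853
finger_force 0.0
top [509. 281.] 1737
side [434. 145.] 1258
```

View pics/stack.png

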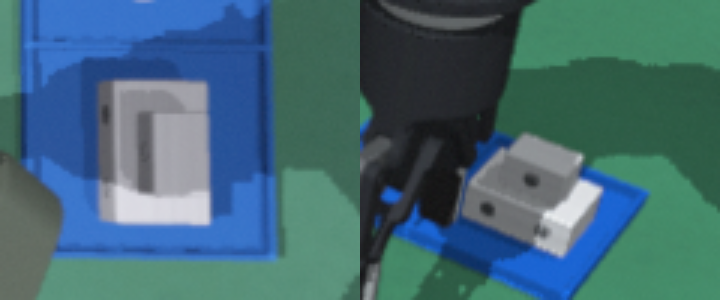

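The stack is good. In the top half the small block's face is centred at crop (182,152), where (180,150) was predicted, so it is within about 1.5 mm and parallel. Next I descend on the brass bush.

Request:
arm_command(
  commands=[
    [[0,0,-10],0,-1],
    [[0,0,-20],0,-1],
    [[0,0,-20],0,-1],
    [[0,0,-20],0,-1],
    [[0,0,-20],0,-1],
    [[0,0,-15],0,-1],
    [[0,0,-12],0,-1],
    [[0,0,-6],0,-1],
    [[0,0,-5],0,-1],
    [[0,0,0],0,-1],
    [[0,0,0],0,1],
    [[0,0,0],0,1],
    [[0,0,0],0,1],
    [[0,0,0],0,1],
    [[0,0,0],0,1],
    [[0,0,0],0,1],
    [[0,0,0],0,1],
    [[0,0,0],0,1],
    [[0,0,0],0,1],
  ],
  newtons=40,
)

```text
clock: 23.9
position: [0.4329, -0.0721, 0.0091]
tool_rot: [-3.141, -0.001, -0.009]
force: [-1.6, 1.3, 11.4]
grip_width: 0.0344
finger_force: 38.7
```

Request:
arm_command(
  commands=[
    [[0,0,5],0,1],
    [[0,0,10],0,1],
    [[0,0,20],0,1],
    [[0,0,20],0,1],
    [[0,0,20],0,1],
    [[0,0,20],0,1],
    [[0,0,20],0,1],
    [[0,0,15],0,1],
    [[0,0,0],0,1],
    [[0,0,0],0,1],
  ],
)

```text
clock: 24.9
position: [0.4325, -0.0718, 0.1385]
tool_rot: [-3.141, -0.0, -0.008]
force: [-0.3, 0.3, -1.2]
grip_width: 0.0342
finger_force: 40.3
```

Request:
arm_command(
  commands=[
    [[6,-13.5,0],0,1],
    [[12,-27,0],0,1],
    [[12,-27,0],0,1],
    [[12,-27,0],0,1],
    [[13,-27,0],0,1],
    [[12,-27,0],0,1],
    [[12,-27,0],0,1],
    [[13,-27,0],0,1],
    [[12,-27,0],0,1],
    [[12,-27,0],0,1],
    [[6,-13.5,0],0,1],
    [[0,0,0],0,1],
    [[0,0,0],0,1],
    [[0,0,0],0,1],
    [[0,0,0],0,1],
  ],
)

```text
clock: 26.4
position: [0.5546, -0.3413, 0.1385]
tool_rot: [-3.141, 0.0, -0.008]
force: [0.2, 0.6, -1.7]
grip_width: 0.0348
finger_force: 40.3
```

Request:
arm_command(
  commands=[
    [[0,-1,-10],0,1],
    [[0,0,-20],0,1],
    [[0,0,-20],0,1],
    [[0,0,-20],0,1],
    [[0,0,-20],0,1],
    [[0,0,-15],0,1],
    [[0,0,-10],0,1],
    [[0,0,-5],0,1],
    [[0,0,-2],0,1],
    [[0,0,-1],0,1],
    [[0,0,-1],0,1],
    [[0,0,0],0,1],
    [[0,0,0],0,1],
  ],
)

```text
clock: 27.7
position: [0.5548, -0.3432, 0.015]
tool_rot: [3.141, -0.0, -0.009]
force: [-0.2, -0.9, -2.0]
grip_width: 0.0344
finger_force: 40.3
```

Request:
arm_command(
  commands=[
    [[0,0,-1],0,1],
    [[0,0,-0.7],0,1],
    [[0,0,-0.5],0,1],
    [[0,0,0],0,1],
    [[0,0,0],0,1],
  ],
)

```text
clock: 28.2
position: [0.5547, -0.3432, 0.0132]
tool_rot: [-3.141, -0.001, -0.009]
force: [-3.0, 3.5, 12.0]
grip_width: 0.0342
finger_force: 41.6
```

Request:
arm_command(
  commands=[
    [[0,0,0],0,0],
    [[0,0,0],0,-1],
    [[0,0,0],0,-1],
    [[0,0,0],0,-1],
    [[0,0,0],0,-1],
    [[0,0,0],0,-1],
    [[0,0,10],0,-1],
    [[0,0,20],0,-1],
    [[0,0,30],0,-1],
    [[0,0,30],0,-1],
    [[0,0,30],0,-1],
    [[0,0,5],0,-1],
    [[0,0,0],0,-1],
  ],
)

```text
clock: 29.5
position: [0.5551, -0.3434, 0.1389]
tool_rot: [3.141, -0.002, -0.009]
force: [-0.6, 0.2, -1.1]
grip_width: 0.0853
finger_force: 0.0
```

Request:
arm_command(
  commands=[
    [[1,20,0],0.12,-1],
    [[1,20,0],0.12,-1],
    [[1,20,0],0.12,-1],
    [[1,20,0],0.12,-1],
    [[1,20,0],0.12,-1],
    [[1,20,0],0.12,-1],
    [[1,20,0],0.12,-1],
    [[1,20,0],0.12,-1],
    [[1,20,0],0.12,-1],
    [[1,22,0],0.12,-1],
    [[0,0,0],0,-1],
    [[0,0,0],0,-1],
    [[0,0,0],0,-1],
    [[0,0,0],0,-1],
  ],
)

```text
clock: 30.9
position: [0.5644, -0.142, 0.1372]
tool_rot: [-3.141, 0.001, 1.189]
force: [1.2, 0.1, 0.0]
grip_width: 0.0853
finger_force: 0.0
```

```bash
python3 q.py; python3 - <<'E'
from vis import *
T=Cam('top'); S=Cam('side')
for c in(T,S):
    uv=c.proj([[.555,-.342,.044]])[0]
    b=blob(mask(c,'brass'),tuple(uv)); print(c.name,uv.round(),b.sum(),fit([(c,b)],'bush',[.555,-.342,0],z=.004,sym=True))
ims=[]
for c,P in((T,[.5,-.25,.03]),(S,[.5,-.2,.03])):
    uv=c.proj([P])[0].astype(int); a,d=max(0,uv[1]-75),uv[0]-95
    ims.append(cv2.resize(c.img[a:a+150,d:d+190,::-1],(399,315)))
cv2.imwrite('pics/chk2.png',np.hstack(ims))
E
```

```text
clock 30.9
position [0.5644, -0.142, 0.1372]
tool_rot [-3.1413, 0.0006, 1.1891]
qpos [-0.178, 0.6221, 0.4695, 1.8176, -0.3787, 0.7921, 0.1039]
force [1.1876, 0.1423, 0.0322]
grip_width 0.0853
finger_force 0.0
top [504. 220.] 540 (array([ 0.555, -0.342,  0.   ]), array([0.]))
side [389. 134.] 295 (array([ 0.55538892, -0.34441956,  0.        ]), array([0.86]))
```

View pics/chk2.png

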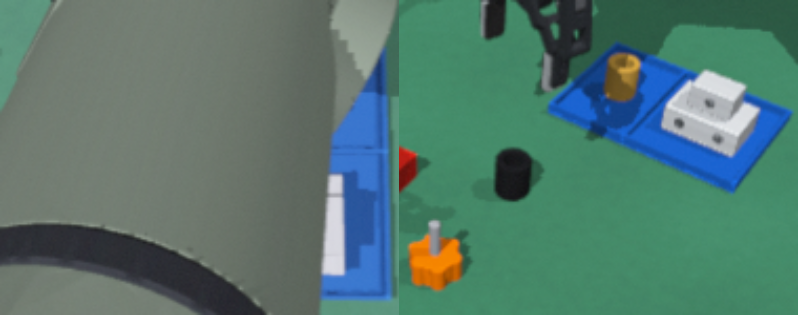

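The brass bush is upright at (0.555, −0.344), over its dot, with the stack beside it. Next I descend on the black bush.

Request:
arm_command(
  commands=[
    [[0,2,-10],0,-1],
    [[0,0,-20],0,-1],
    [[0,0,-20],0,-1],
    [[0,0,-20],0,-1],
    [[0,0,-20],0,-1],
    [[0,0,-15],0,-1],
    [[0,0,-12],0,-1],
    [[0,0,-6],0,-1],
    [[0,0,-5],0,-1],
    [[0,0,0],0,-1],
    [[0,0,0],0,1],
    [[0,0,0],0,1],
    [[0,0,0],0,1],
    [[0,0,0],0,1],
    [[0,0,0],0,1],
    [[0,0,0],0,1],
    [[0,0,0],0,1],
    [[0,0,0],0,1],
    [[0,0,0],0,1],
  ],
  newtons=40,
)

```text
clock: 32.9
position: [0.5649, -0.1392, 0.01]
tool_rot: [3.141, -0.0, 1.191]
force: [-0.6, 0.9, 7.1]
grip_width: 0.0343
finger_force: 39.3
```

Request:
arm_command(
  commands=[
    [[0,0,5],0,1],
    [[0,0,10],0,1],
    [[0,0,20],0,1],
    [[0,0,20],0,1],
    [[0,0,20],0,1],
    [[0,0,20],0,1],
    [[0,0,20],0,1],
    [[0,0,15],0,1],
    [[0,0,0],0,1],
    [[0,0,0],0,1],
  ],
)

```text
clock: 33.9
position: [0.5645, -0.1389, 0.1393]
tool_rot: [-3.142, -0.0, 1.191]
force: [-0.4, 0.6, -2.1]
grip_width: 0.0345
finger_force: 40.3
```

Request:
arm_command(
  commands=[
    [[0,14,0],0.06,1],
    [[-1,27.5,0],0.12,1],
    [[-1,27.5,0],0.12,1],
    [[-1,27.5,0],0.12,1],
    [[-1,27.5,0],0.12,1],
    [[-1,27.5,0],0.12,1],
    [[-1,27.5,0],0.12,1],
    [[-1,27.5,0],0.12,1],
    [[-1,27.5,0],0.12,1],
    [[-1,27.5,0],0.12,1],
    [[-1,27.5,0],0.12,1],
    [[-1,27.5,0],0.12,1],
    [[-1,27.5,0],0.12,1],
    [[-1,27.5,0],0.12,1],
    [[-1,27.5,0],0.12,1],
    [[-1,27.5,0],0.12,1],
    [[-1,27.5,0],0.12,1],
    [[-1,27.5,0],0.12,1],
    [[0,12.5,0],0.05,1],
    [[0,0,0],0,1],
  ],
)

```text
clock: 35.9
position: [0.5463, 0.3568, 0.1384]
tool_rot: [3.141, -0.002, -2.938]
force: [-0.8, -0.7, -2.3]
grip_width: 0.0341
finger_force: 40.2
```

Request:
arm_command(
  commands=[
    [[0,0,0],0,1],
    [[0,0,0],0,1],
    [[0,0,0],0,1],
  ],
)

```text
clock: 36.2
position: [0.5479, 0.3538, 0.1395]
tool_rot: [-3.141, -0.0, -2.944]
force: [0.2, 0.3, -1.8]
grip_width: 0.0345
finger_force: 40.2
```

Request:
arm_command(
  commands=[
    [[0,1,-10],0,1],
    [[0,0,-20],0,1],
    [[0,0,-20],0,1],
    [[0,0,-20],0,1],
    [[0,0,-20],0,1],
    [[0,0,-15],0,1],
    [[0,0,-10],0,1],
    [[0,0,-5],0,1],
    [[0,0,-2],0,1],
    [[0,0,-1],0,1],
    [[0,0,-1],0,1],
    [[0,0,0],0,1],
    [[0,0,0],0,1],
  ],
)

```text
clock: 37.5
position: [0.5478, 0.3559, 0.0159]
tool_rot: [3.141, 0.0, -2.942]
force: [0.2, -0.2, -2.3]
grip_width: 0.0344
finger_force: 40.2
```

Request:
arm_command(
  commands=[
    [[0,0,-1],0,1],
    [[0,0,-0.7],0,1],
    [[0,0,-0.5],0,1],
    [[0,0,0],0,1],
    [[0,0,0],0,1],
  ],
)

```text
clock: 38.0
position: [0.5477, 0.3559, 0.014]
tool_rot: [3.142, 0.0, -2.942]
force: [-3.9, -2.4, 11.0]
grip_width: 0.0344
finger_force: 41.5
```

Request:
arm_command(
  commands=[
    [[0,0,0],0,0],
    [[0,0,0],0,-1],
    [[0,0,0],0,-1],
    [[0,0,0],0,-1],
    [[0,0,0],0,-1],
    [[0,0,0],0,-1],
    [[0,0,10],0,-1],
    [[0,0,20],0,-1],
    [[0,0,30],0,-1],
    [[0,0,30],0,-1],
    [[0,0,30],0,-1],
    [[0,0,15],0,-1],
    [[0,0,0],0,-1],
  ],
)

```text
clock: 39.3
position: [0.5485, 0.3564, 0.1509]
tool_rot: [3.14, 0.003, -2.942]
force: [0.4, 0.1, -0.6]
grip_width: 0.0853
finger_force: 0.0
```

Request:
arm_command(
  commands=[
    [[1,-14,0],-0.04,-1],
    [[1,-28,0],-0.04,-1],
    [[1,-28,0],-0.04,-1],
    [[1,-28,0],-0.04,-1],
    [[1,-28,0],-0.04,-1],
    [[1,-28,0],-0.04,-1],
    [[1,-28,0],-0.04,-1],
    [[1,-28,0],-0.04,-1],
    [[1,-28,0],-0.04,-1],
    [[1,-28,0],-0.04,-1],
    [[1,-28,0],-0.04,-1],
    [[1,-28,0],-0.04,-1],
    [[0,-28,0],-0.04,-1],
    [[0,-12,0],0,-1],
    [[0,0,0],0,-1],
    [[0,0,0],0,-1],
    [[0,0,0],0,-1],
    [[0,0,0],0,-1],
  ],
)

```text
clock: 41.1
position: [0.5596, -0.0051, 0.1481]
tool_rot: [3.141, -0.0, 2.823]
force: [-0.7, 0.0, 0.4]
grip_width: 0.0853
finger_force: 0.0
```

```bash
python3 q.py; python3 - <<'E'
from vis import *
T=Cam('top'); S=Cam('side')
for c in(T,S):
    uv=c.proj([[.548,.355,.03]])[0]
    b=blob(mask(c,'black'),tuple(uv)); print(c.name,uv.round(),b.sum(),fit([(c,b)],'bush',[.548,.355,0],z=.004,sym=True))
ims=[]
for c,P in((T,[.5,.34,.03]),(S,[.56,.0,.06])):
    uv=c.proj([P])[0].astype(int); a,d=max(0,uv[1]-75),uv[0]-95
    ims.append(cv2.resize(c.img[a:a+150,d:d+190,::-1],(399,315)))
cv2.imwrite('pics/chk3.png',np.hstack(ims))
E
```

```text
clock 41.1
position [0.5596, -0.0051, 0.1481]
tool_rot [3.1414, -0.0003, 2.8226]
qpos [-0.1291, 0.5243, 0.0448, 1.8537, -0.0328, 0.7645, 1.1852]
force [-0.7449, 0.0186, 0.4432]
grip_width 0.0853
finger_force 0.0
top [115. 221.] 313 (array([0.54846362, 0.35464203, 0.        ]), array([0.628]))
side [153. 375.] 716 (array([0.54989042, 0.35494767, 0.        ]), array([0.811]))
```

View pics/chk3.png

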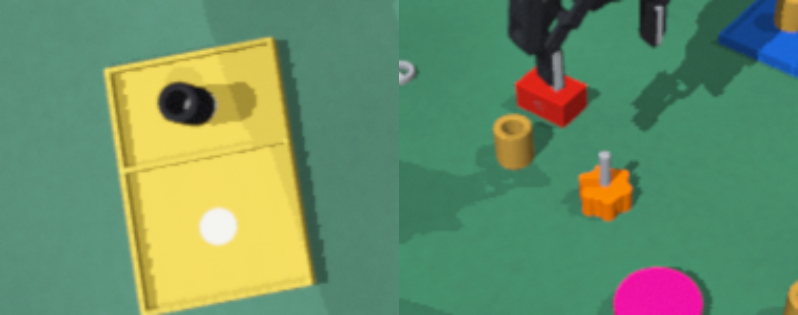

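The black bush stands at (0.549, 0.355), over its dot. The knob stands undisturbed at crop (605,190). Next I descend on its stud.

Request:
arm_command(
  commands=[
    [[0.5,-1.2,-10],0,-1],
    [[0,0,-20],0,-1],
    [[0,0,-20],0,-1],
    [[0,0,-20],0,-1],
    [[0,0,-20],0,-1],
    [[0,0,-13],0,-1],
    [[0,0,-8],0,-1],
    [[0,0,-5],0,-1],
    [[0,0,0],0,-1],
    [[0,0,0],0,1],
    [[0,0,0],0,1],
    [[0,0,0],0,1],
    [[0,0,0],0,1],
    [[0,0,0],0,1],
    [[0,0,0],0,1],
    [[0,0,0],0,1],
    [[0,0,0],0,1],
    [[0,0,0],0,1],
    [[0,0,0],0,1],
    [[0,0,0],0,1],
  ],
  newtons=30,
)

```text
clock: 43.2
position: [0.5601, -0.0074, 0.0323]
tool_rot: [-3.142, -0.0, 2.821]
force: [0.0, -0.1, -1.0]
grip_width: 0.0088
finger_force: 29.2
```

Request:
arm_command(
  commands=[
    [[0,0,5],0,1],
    [[0,0,10],0,1],
    [[0,0,20],0,1],
    [[0,0,20],0,1],
    [[0,0,20],0,1],
    [[0,0,20],0,1],
    [[0,0,15],0,1],
    [[0,0,0],0,1],
    [[0,0,0],0,1],
  ],
)

```text
clock: 44.1
position: [0.5601, -0.0073, 0.1426]
tool_rot: [3.141, 0.001, 2.821]
force: [-0.1, 0.2, -0.8]
grip_width: 0.0089
finger_force: 29.2
```

Request:
arm_command(
  commands=[
    [[-4,11,0],0,1],
    [[-8,23,0],0,1],
    [[-8,23,0],0,1],
    [[-8,23,0],0,1],
    [[-8,23,0],0,1],
    [[-8,23,0],0,1],
    [[-8,23,0],0,1],
    [[-8,23,0],0,1],
    [[-8,23,0],0,1],
    [[-8,23,0],0,1],
    [[-8,23,0],0,1],
    [[-8,23,0],0,1],
    [[-8,23,0],0,1],
    [[-8,23,0],0,1],
    [[-8,23,0],0,1],
    [[-2,8,0],0,1],
    [[0,0,0],0,1],
    [[0,0,0],0,1],
    [[0,0,0],0,1],
    [[0,0,0],0,1],
  ],
)

```text
clock: 46.1
position: [0.4425, 0.3327, 0.1423]
tool_rot: [-3.141, 0.0, 2.82]
force: [-0.3, -0.2, -1.4]
grip_width: 0.0085
finger_force: 29.3
```

Request:
arm_command(
  commands=[
    [[0,1,-10],0,1],
    [[0,0,-20],0,1],
    [[0,0,-20],0,1],
    [[0,0,-20],0,1],
    [[0,0,-15],0,1],
    [[0,0,-10],0,1],
    [[0,0,-5],0,1],
    [[0,0,-2],0,1],
    [[0,0,-1],0,1],
    [[0,0,-1],0,1],
    [[0,0,0],0,1],
    [[0,0,0],0,1],
  ],
)

```text
clock: 47.3
position: [0.4423, 0.3347, 0.0386]
tool_rot: [3.141, 0.0, 2.821]
force: [-0.1, 0.8, -0.9]
grip_width: 0.0085
finger_force: 29.3
```

```bash
python3 - <<'E'
from vis import *
S=Cam('side'); uv=S.proj([[.46,.33,.03]])[0].astype(int); print(uv)
a,d=uv[1]-80,uv[0]-110
cv2.imwrite('pics/knob.png',cv2.resize(S.img[a:a+150,d:d+220,::-1],None,fx=3,fy=3))
E
```

```text
[211 396]
```

View pics/knob.png

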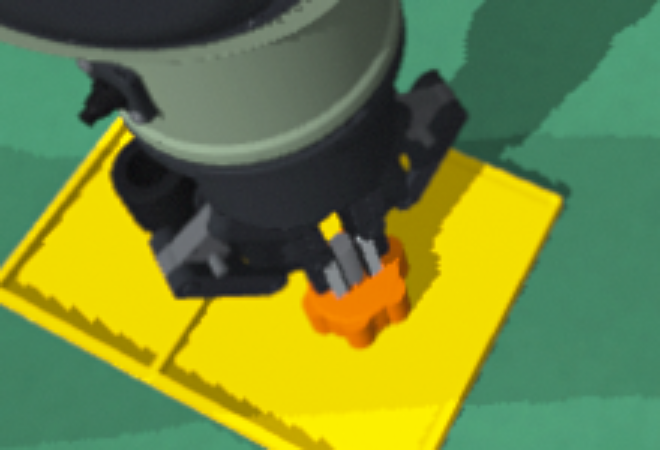

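The knob hangs upright by its stud, with its head at crop (357,305) just above the floor. Next I set it down.

Request:
arm_command(
  commands=[
    [[0,0,-1],0,1],
    [[0,0,-1],0,1],
    [[0,0,-0.6],0,1],
    [[0,0,0],0,1],
    [[0,0,0],0,1],
  ],
)

```text
clock: 47.85
position: [0.4422, 0.3348, 0.0361]
tool_rot: [3.141, 0.0, 2.821]
force: [-1.4, -1.2, 9.9]
grip_width: 0.0086
finger_force: 30.4
```

Request:
arm_command(
  commands=[
    [[0,0,0],0,0.5],
    [[0,0,0],0,-0.2],
    [[0,0,0],0,-1],
    [[0,0,0],0,-1],
    [[0,0,0],0,-1],
    [[0,0,0],0,-1],
    [[0,0,0],0,-1],
    [[0,0,10],0,-1],
    [[0,0,20],0,-1],
    [[0,0,30],0,-1],
    [[0,0,30],0,-1],
    [[0,0,30],0,-1],
    [[0,0,15],0,-1],
    [[0,0,0],0,-1],
  ],
)

```text
clock: 49.25
position: [0.4429, 0.3353, 0.1735]
tool_rot: [3.138, 0.002, 2.821]
force: [1.0, -0.3, 0.7]
grip_width: 0.0855
finger_force: 0.0
```

Request:
arm_command(
  commands=[
    [[-13,13,2],0,-1],
    [[-26,26,5],0,-1],
    [[-26,26,5],0,-1],
    [[-26,26,5],0,-1],
    [[-26,26,5],0,-1],
    [[-26,26,5],0,-1],
    [[-26,26,5],0,-1],
    [[-26,26,5],0,-1],
    [[-20,20,2],0,-1],
    [[0,0,0],0,-1],
    [[0,0,0],0,-1],
    [[0,0,0],0,-1],
  ],
)

```text
clock: 50.45
position: [0.228, 0.5487, 0.2094]
tool_rot: [-3.141, 0.001, 2.82]
force: [-0.4, -0.1, -0.2]
grip_width: 0.0854
finger_force: 0.0
```

```bash
python3 q.py; python3 - <<'E'
from vis import *
T=Cam('top'); S=Cam('side')
MODEL['head']=[cyl(.0235,0,.024)]
for n,mod,col,p,z in (('brass','bush','brass',[.555,-.343,0],.004),('black','bush','black',[.549,.355,0],.004),('red','red','red',[.683,-.0787,.02],0),('pink','pink','pink',[.447,.0752,0],0),('head','head','orange',[.442,.334,0],.004)):
    for c in(T,S):
        try:
            H,s,V=[c.hsv[...,i] for i in range(3)]
            m=((H<19)&(s>170)&(V>90)).astype(np.uint8) if col=='orange' else mask(c,col)
            b=blob(m,tuple(c.proj([[p[0],p[1],.02]])[0])); r=fit([(c,b)],mod,p,z=z,sym=mod!='red'); print(n,c.name,r[0].round(4),r[1])
        except Exception as e: print(n,c.name,e)
cv2.imwrite('pics/end_top.png',T.img[...,::-1])
a=S.img[110:,90:,::-1]; cv2.imwrite('pics/end_side.png',a)
E
```

```text
clock 50.45
position [0.228, 0.5487, 0.2094]
tool_rot [-3.1408, 0.0006, 2.8199]
qpos [-1.2761, 0.4964, -0.0012, 1.7073, 0.0014, 0.9388, -0.0289]
force [-0.3785, -0.1248, -0.1811]
grip_width 0.0854
finger_force 0.0
brass top [ 0.5552 -0.3406  0.    ] [0.837]
brass side [ 0.5554 -0.3444  0.    ] [0.848]
black top [0.5475 0.356  0.    ] [0.697]
black side [0.5492 0.3545 0.    ] [0.816]
red top [ 0.6823 -0.0781  0.0313] [0.908]
red side [ 0.6833 -0.0813  0.0622] [0.897]
pink top [0.4474 0.076  0.    ] [0.94]
pink side [0.4519 0.0674 0.    ] [0.849]
head top [0.4413 0.3364 0.    ] [0.69]
head side [0.4424 0.3348 0.    ] [0.752]
```

View pics/end_top.png

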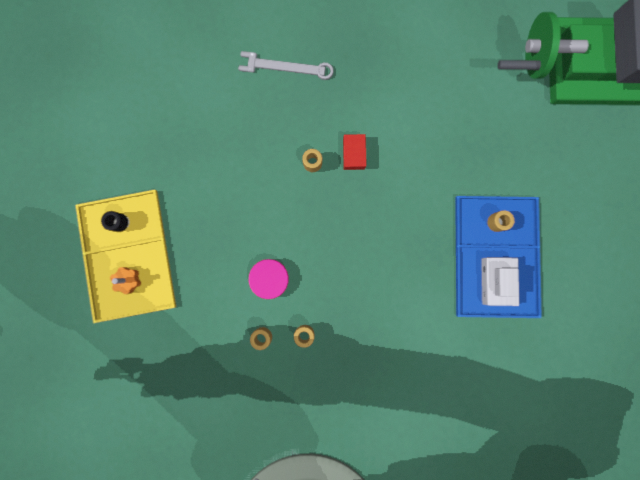

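View pics/end_side.png

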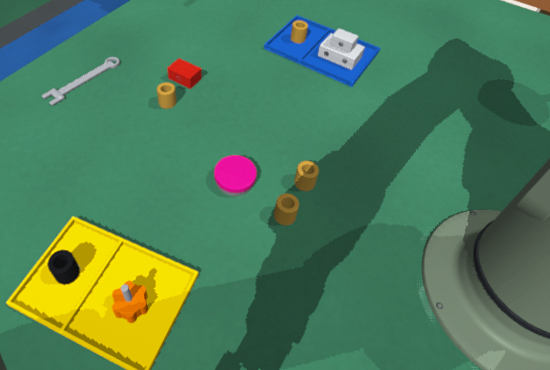

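Both kits are made up. In the top picture the stack is at (502,282), the brass bush at (503,220), the black bush at (115,221) and the knob at (125,281), all upright. The red block (355,152) and pink filter (268,279) have not moved. The arm is clear, so I'm handing in.

```bash
python3 -c "
from workcell import ticket
print(ticket.job_done())"
```

```text
the job is handed in; nothing more can be done
None
```

I made up both kits and handed the job in at about 50 s of the 115 s limit: every item I measured sits within about 4 mm of its dot, and the red block and pink filter were left in place; the hand-in returned no verdict.

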